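# Empty the scoop tray and blow it out at the air-duster stand

### The arm

A 6-joint arm with a two-finger parallel gripper is mounted at the origin on the work surface. World frame = base frame: x ahead of the robot, y to its left, z up, the work surface at z = 0. Lengths are in m, angles in degrees, forces in N, time in s.
With the tool pointing down it reaches from about 0.325 to 0.75 m from the base axis. Payload 7.6 kg.
Tool frame: the origin (TCP) lies midway between the tips of the shut fingers; the grasp point (between the pads) lies 19 mm behind it; z points along the fingers, y is the line along which they close (so a half turn about z gives the same grasp; the last joint's range is limited). The gripper opens to 85 mm and grips with 20 to 120 N. Pads are 22 mm wide; open, the fingers measure 114 mm over their backs; the gripper's body (76 mm by 85 mm) begins 54 mm behind the grasp point. The pads swing forward as they close: fully open they stand 13 mm farther back than shut.
Start: joints at [-81.263, 2.991, 80.254, -0, 96.75, -4.028], TCP at [0.116, -0.512, 0.231] pointing down, gripper open.
Joint ranges: [-166.34, 166.34], [-52.06, 124.39], [6.96, 135.62], [-60.46, 240.46], [14.63, 156.25], [-167.68, 167.68]. Speed limits (degrees/s): [147.25, 147.25, 172.46, 180, 180, 180].

### API

Orientations are given as a 3x3 rotation matrix whose columns are the frame's x, y, z axes.
In Python, from plant import state, camera, get_calibration, ticket gives the robot as it stands.
- The arm moves only by the tool carry_out, never from a script. Its argument "plan" is a list of rows, each a list of 7 numbers: the shift along the tool's x, y, z each as a share of 0.5 m, from -1 to 1, then the turn, a rotation vector about the tool's x, y, z each as a share of 120 degrees, from -1 to 1, then the closure, from 0 (fully open) to 1 (shut). In form: [[x, y, z, rx, ry, rz, claw], ...]. A call has exactly 10 rows; each row is the pose to reach, as a shift and turn from the pose commanded when the call began, along the tool's axes at that moment; what a row does not reach only later rows make up. A row lasts 1/10 s, in which the tool goes at most 50 mm and 8.59 degrees, less where a joint would pass 70% of its speed; a pose out of reach is approached as far as the arm can. A call with a number of a shift or a turn outside -1 to 1 is refused whole. A call with a gripper value outside its range is refused whole. The fingers move at their own pace and stop on an object; "newtons" is the grip in N (left out, the last holds). Time passes only in rows, so rows that repeat a pose let the fingers close, or fill a call up. It gives the time, the measured TCP pose, the force, the opening and the grip force at its end, in the units of the state.
- state(): the state, without advancing time (a new reading comes with each control period).
- camera(name): name is "side" or "top" or "wrist"; returns (picture, depth): 420x560x3 uint8, red, green, blue; 420x560 float32, m along the optical axis (not along the pixel's ray), 0 where there is no reading.
- get_calibration(name): a dict with "fx", "fy", "cx", "cy" (pixels), "T" (4x4, takes a point from camera to world coordinates). Camera axes: x right, y up, looking along -z (the intrinsics and any distortion apply to the point x, -y, -z); pixel columns grow to the right and rows downward; lengths in m; the calibration is good to about 2 mm. The wrist camera is an equidistant fisheye: a pixel r from the principal point sees the ray r / f radians off the axis. A picture is of the moment at which its call begins: read the wrist's pose just before it. get_calibration takes no time and is no camera call; for the wrist camera it gives the pose at the moment of the call.
- ticket.job_done(): hands the job in; it is judged then, once.
The state is a dict: "clock": time; "joints": joint angles; "joint_vel": joint speeds; "joint_efforts": joint torques, N m; "ee_pos": TCP position; "tool_rot": TCP orientation; "contact_force": force on the tool from outside, world axes, zero at the start; "ft_torque": the same for the moment, N m; "finger_gap": opening from 0.0 (shut) to 1.0 (fully open); "grasp_force": force on a finger pad.
Only numpy, scipy, OpenCV 4.12 (cv2) and the standard library are available. Lean on these libraries where they do the work, as an engineer would, in place of code of your own. Each camera call takes 0.05 s, during which the arm holds its last target. There are 200 camera calls.

### The job

Clear the blue scoop tray for the next kit: tip all six wooden pieces out of it into the green stock bin, then set the empty tray down on the black rubber mat of the blow-off stand, wholly on the mat and lengthways, with its open end away from the air-duster can. Once it stands there and you have let go of it, press the can's black spray cap well down for a moment with the fingers and let it spring back, without forcing it; do not work the cap while the tray is elsewhere, do not drop the tray, and leave the glue tube, the yellow box and the glue stick where they are.

Things in the scene. Friction and masses are not known exactly. Their poses are not given: they have to be found in the camera images.
- tray: loose blue scoop tray, 160 x 62 x 36 mm, walls and floor 4 mm, about 0.16 kg, with six wooden pieces in it. Origin: centre of its underside; x along its length, z up. Its -x end is open, for pouring; the other sides are walled (side walls only 20 mm high in the last 35 mm at the open end). Held across its 62 mm width, fingers outside the walls. Pieces slide out once tipped 40 degrees or more
- tray_mouth (a point): middle of the tray's open end, on the tray's floor (80 mm from the tray's origin along its -x, 4 mm up)
- bin: fixed green open-topped stock bin, 220 (x) x 150 (y) x 85 mm high, walls and floor 4 mm. Origin: centre of its underside, z up
- stand: fixed blow-off stand: black rubber mat 200 x 90 x 3 mm; beyond its far end a steel foot (160 x 130 x 10 mm, centre at x = 285 mm) with an upright rod (x = 335 mm, 243 mm high, 12 mm thick) on which a clamp holds an air-duster can, 52 mm thick, leaning 40 degrees from vertical towards the mat. Origin: centre of the mat at table height; x along the mat towards the can, z up
- below_cap (a point): point on the table straight below the centre of the spray cap's top (177.5 mm from the stand's origin along its x). The cap's top lies 0.164 to 0.194 m above this point: the clamp is set anew on the rod each time and its height is not measured, so find it by touch or by sight
- nozzle (a joint): black spray cap on the can, 32 mm wide, flat top; can axis and cap normal are (-0.643, 0, 0.766) in the stand's frame. A red tube 4 mm thick, 9 mm below the top, reaches 70 mm from that axis, pointing down at the mat. Value: travel along the axis in m, 0 up, 0.007 bottom; pressed from 0.0045. Sprung: 3 N starts it, 13.5 N at the bottom, returns by itself; over 25 N breaks it
- piece0: loose notched wooden block 26 x 20 x 16 mm, about 10 g, starts in the tray; origin: centre of its underside
- piece1: loose wooden wheel, diameter 21 mm, 12 mm high, lying flat, about 10 g, starts in the tray; origin: centre of its underside
- piece2: loose block with a flat-topped orange roof, 24 x 20 x 16 mm, about 10 g, starts in the tray; origin: centre of its underside
- piece3: loose notched wooden block 26 x 20 x 16 mm, about 10 g, starts in the tray; origin: centre of its underside
- piece4: loose wooden wheel, diameter 21 mm, 12 mm high, lying flat, about 10 g, starts in the tray; origin: centre of its underside
- piece5: loose block with a flat-topped orange roof, 24 x 20 x 16 mm, about 10 g, starts in the tray; origin: centre of its underside
- glue_tube: bystander: white glue tube with red cap, lying, 130 mm long, 32 mm high; origin under its middle
- kit_box: bystander: small yellow gift box 62 x 46 x 27 mm; origin: centre of its underside
- glue_stick: bystander: yellow glue stick with red cap, standing upright, diameter 27 mm, 84 mm high; origin: centre of its underside

How it is judged (in metres and radians):
On the way, in this order (a step that is already met when the one before it is completed fails the run):
1. all six pieces lie in the bin (x of piece0 in the frame of bin between -0.108 and 0.108 m and y of piece0 in the frame of bin between -0.073 and 0.073 m and z of piece0 in the frame of bin between -0.01 and 0.08 m and x of piece1 in the frame of bin between -0.108 and 0.108 m and y of piece1 in the frame of bin between -0.073 and 0.073 m and z of piece1 in the frame of bin between -0.01 and 0.08 m and x of piece2 in the frame of bin between -0.108 and 0.108 m and y of piece2 in the frame of bin between -0.073 and 0.073 m and z of piece2 in the frame of bin between -0.01 and 0.08 m and x of piece3 in the frame of bin between -0.108 and 0.108 m and y of piece3 in the frame of bin between -0.073 and 0.073 m and z of piece3 in the frame of bin between -0.01 and 0.08 m and x of piece4 in the frame of bin between -0.108 and 0.108 m and y of piece4 in the frame of bin between -0.073 and 0.073 m and z of piece4 in the frame of bin between -0.01 and 0.08 m and x of piece5 in the frame of bin between -0.108 and 0.108 m and y of piece5 in the frame of bin between -0.073 and 0.073 m and z of piece5 in the frame of bin between -0.01 and 0.08 m), for 0.2 s.
2. the empty tray stands on the mat, lengthways, open end away from the can, and is let go (all of step 1 and x of tray in the frame of stand between -0.022 and 0.022 m and y of tray in the frame of stand between -0.02 and 0.02 m and height (world z) of tray below 0.008 m and angle between tray's own z axis and vertical below 0.06 rad and angle between the x axis of tray and the x axis of stand, either way round below 0.2 rad and x of tray_mouth in the frame of stand below -0.05 m and contact force between the fingers and tray below 0.05 N), for 0.2 s.
3. the spray cap is pressed down at least 4.5 mm by the fingers, the tray standing on the mat (value of joint nozzle above 0.0045 m and contact force between the fingers and nozzle above 1 N and x of tray in the frame of stand between -0.022 and 0.022 m and y of tray in the frame of stand between -0.02 and 0.02 m and height (world z) of tray below 0.008 m and angle between tray's own z axis and vertical below 0.06 rad and angle between the x axis of tray and the x axis of stand, either way round below 0.2 rad and x of tray_mouth in the frame of stand below -0.05 m), for 0.1 s.
At the end, for the whole second after the job is handed in: All six pieces lie in the bin below its rim; the tray stands flat on the mat, its centre within 22 mm along and 20 mm across of the mat's centre and within 0.2 rad of the mat's length, its open end away from the can; it is let go and at rest; the spray cap is up again (travel under 1 mm) (all of step 2 and value of joint nozzle below 0.001 m and linear speed of tray below 0.02 m/s and linear speed of each of piece0, piece1, piece2, piece3, piece4, piece5 below 0.03 m/s); the robot touches nothing.
It fails at once if the spray cap is worked (more than 2 mm) while the tray is not standing on the mat (value of joint nozzle above 0.002 m and not ((x of tray in the frame of stand between -0.022 and 0.022 m and y of tray in the frame of stand between -0.02 and 0.02 m and height (world z) of tray below 0.008 m and angle between tray's own z axis and vertical below 0.06 rad and angle between the x axis of tray and the x axis of stand, either way round below 0.2 rad and x of tray_mouth in the frame of stand below -0.05 m))).
It fails at once if the spray cap is forced (more than 25 N) (contact force between anything else and nozzle above 25 N).
It fails at once if the tray is let go in the air (more than 25 mm above the table) (height (world z) of tray above 0.025 m and contact force between the fingers and tray below 0.05 N).
It fails at once if the glue tube, the yellow box or the glue stick is moved more than 20 mm (distance of any of glue_tube, kit_box, glue_stick from where it was at the start of the episode above 0.02 m).
It also fails if it takes over 67 s, if anything falls off the work surface, if the arm or the gripper's body presses on something with over 40 N, if the wrist force passes 120 N, or if a joint passes its speed limit or range.

## Working session

There is one attempt and no reset: what is moved stays moved. The work goes in short steps, Python scripts to look and compute and a tool call to move; the robot and the scene stay as the last step left them, time stands still between calls to the robot, and variables do not carry over. Pictures are saved under pics/ and viewed, at most 10 in all, crops included, and the job is handed in when it is done.

Besides the shell and the picture viewer there is one more tool, called by a JSON object that holds its "api" and its "payload", one argument or row to a line. carry_out: Moves the arm, as the interface text tells. Shift numbers are shares of 0.5 m and turn numbers shares of 120 degrees, none past 1 either way. Its arguments: {"type":"object","properties":{"plan":{"type":"array","items":{"type":"array","items":{"type":"number"}}},"newtons":{"type":"number"}},"required":["plan"]}

```bash
mkdir -p pics; ls
python3 - <<'E'
from plant import state,camera,get_calibration
import cv2,numpy as np
print(state())
for n in("top","side"):
    p,d=camera(n); cv2.imwrite(f"pics/{n}0.png",p[...,::-1]); np.savez(f"{n}0.npz",p=p,d=d,T=get_calibration(n)["T"])
    print(n,get_calibration(n),(d>0).mean())
E
```

```text
pics
{'clock': 0.0, 'joints': array([-8.12629021e+01,  3.02638960e+00,  8.03129959e+01, -8.18330865e-04,
        9.67500193e+01, -4.02843155e+00]), 'joint_vel': array([-0.10466556, -0.01171271, -0.02291871,  0.01614697, -0.00634065,
        0.01839149]), 'joint_efforts': array([-6.84391453e-04, -3.81667650e+01, -3.60184515e+01,  1.34662039e-05,
        6.27926609e-03, -2.58777243e-05]), 'ee_pos': array([ 0.11597245, -0.51171979,  0.23048021]), 'tool_rot': array([[ 9.75282847e-01,  2.20959961e-01, -2.51046003e-04],
       [ 2.20960083e-01, -9.75281636e-01,  1.54014465e-03],
       [ 9.54697456e-05, -1.55754780e-03, -9.99998782e-01]]), 'contact_force': array([0.59090296, 0.30527712, 0.63877899]), 'ft_torque': array([ 0.01632518, -0.00899745,  0.02553223]), 'grasp_force': 0.0, 'finger_gap': 1.0025967729049046}
top {'fx': 395.61318933545823, 'fy': 395.61318933545823, 'cx': 280.18915523772074, 'cy': 206.3016420657624, 'T': array([[-0.01321283,  0.99135998, -0.13050212,  0.42123597],
       [-0.99986913, -0.01431774, -0.00753198,  0.0106009 ],
       [-0.0093354 ,  0.13038552,  0.99141942,  1.17148908],
       [ 0.        ,  0.        ,  0.        ,  1.        ]])} 0.9959098639455782
side {'fx': 435.8763963146237, 'fy': 435.8763963146237, 'cx': 282.74018294419017, 'cy': 210.77788236264635, 'T': array([[ 0.89129445,  0.35436917, -0.28287223,  0.27931326],
       [-0.45319123,  0.67619288, -0.58084498, -0.55619607],
       [-0.01455737,  0.64589912,  0.76328396,  0.88608476],
       [ 0.        ,  0.        ,  0.        ,  1.        ]])} 0.9958205782312926
```

View pics/top0.png

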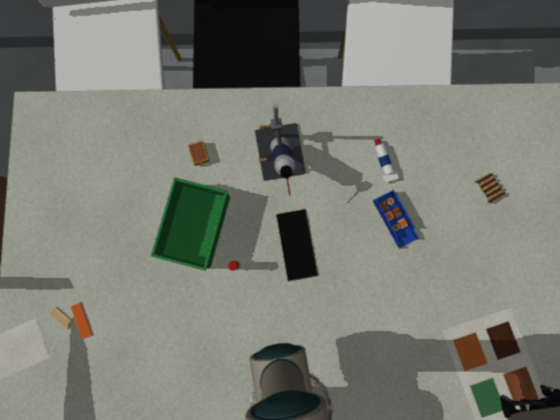

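View pics/side0.png

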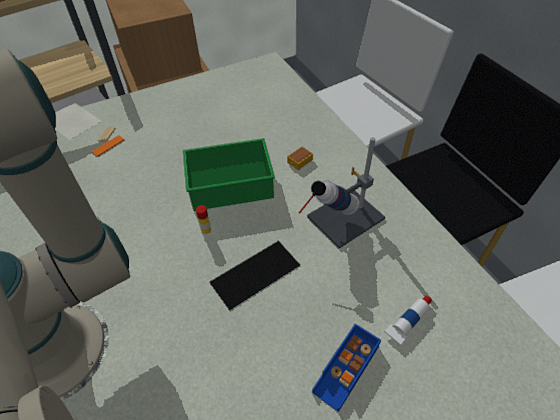

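Top view: bin at (190,224), mat (297,245), can with cap at about (286,170), tray (396,219), glue stick (234,265), glue tube (386,160), box (199,153). Now I'll measure them.

```bash
cat > h.py <<'E'
import numpy as np,cv2
from plant import state,camera,get_calibration
def cloud(n,d):
    c=get_calibration(n); T=np.array(c["T"]); v,u=np.mgrid[:420,:560]
    x=(u-c["cx"])/c["fx"]*d; y=-(v-c["cy"])/c["fy"]*d
    return np.stack([x,y,-d],-1)@T[:3,:3].T+T[:3,3]
def rect(P):
    (c,s,a)=cv2.minAreaRect((P[:,:2]*1000).astype(np.float32))
    b=cv2.boxPoints((c,s,a)); e=b[1]-b[0]; f=b[2]-b[1]
    l=e if np.hypot(*e)>np.hypot(*f) else f
    return np.round(c,1),np.round(s,1),round(float(np.degrees(np.arctan2(l[1],l[0]))%180),1)
E
python3 - <<'E'
from h import *
for n in("top","side"):
    z=np.load(f"{n}0.npz"); p=z["p"].astype(int); d=z["d"]; W=cloud(n,d)
    R,G,B=p[...,0],p[...,1],p[...,2]
    ws=(W[...,0]>.25)&(W[...,0]<.85)&(abs(W[...,1])<.5)&(d>0)
    flat=ws&(abs(W[...,2])<.01); print(n,"table z",np.median(W[flat][:,2]))
    M={"tray":(B>R+35)&(B>G+30)&ws&(W[...,1]<-.15)&(W[...,0]<.66),
       "mat":(p.max(-1)<30)&ws&(abs(W[...,2])<.015)&(W[...,0]<.58),
       "bin":(G>R+30)&(G>B+20)&ws&(W[...,1]>.05),
       "binrim":(G>R+30)&(G>B+20)&ws&(W[...,1]>.05)&(W[...,2]>.075)}
    for k,m in M.items():
        m=cv2.morphologyEx(m.astype(np.uint8),cv2.MORPH_OPEN,np.ones((2,2)))
        q,l,s,_=cv2.connectedComponentsWithStats(m)
        if q<2: print(k,"none"); continue
        i=1+s[1:,4].argmax(); P=W[l==i]; print(k,s[i],rect(P),np.round(P.mean(0),3),"z",np.percentile(P[:,2],[2,50,98]).round(3))
        if k=="tray":
            c,_,a=rect(P); a=np.radians(a); ax=np.array([np.cos(a),np.sin(a)])
            t=(P[:,:2]-c/1000)@ax
            for lo in np.arange(-.09,.09,.015):
                w=(t>lo)&(t<lo+.015); 
                if w.any(): print(round(lo,3),w.sum(),"zmax",P[w,2].max().round(3))
    # tall stuff
    m=ws&(W[...,2]>.02)&~((p[...,1]>p[...,0]+30))
    q,l,s,_=cv2.connectedComponentsWithStats(m.astype(np.uint8))
    for i in range(1,q):
        if s[i,4]>15: P=W[l==i]; print("tall",s[i],rect(P),"zmax",P[:,2].max().round(3))
z=np.load("side0.npz")["p"][...,::-1]
a=cv2.resize(z[310:420,290:450],None,fx=3.5,fy=3.5,interpolation=2);b=cv2.resize(z[130:260,290:400],None,fx=2.1,fy=2.1,interpolation=2)
o=np.zeros((400,800,3),np.uint8);o[:385,:560]=a;o[:273,565:796]=b;cv2.imwrite("pics/crop.png",o)
E
```

```text
top table z 0.00032154671430806303
tray [375 191  45  58 839] (array([ 461.7, -185.3]), array([160.2, 387.4]), 116.1) [ 0.523 -0.324  0.019] z [-0.001  0.008  0.038]
mat [ 279  211   39   70 1870] (array([458.8, -27.9]), array([193.2,  87.9]), 9.1) [ 0.458 -0.03   0.007] z [-0.002  0.003  0.008]
bin [ 152  179   77   92 4171] (array([497.6, 183.5]), array([373.8, 243.1]), 74.8) [0.52  0.273 0.027] z [-0.001  0.005  0.087]
binrim [152 179  77  92 810] (array([497.6, 183.5]), array([373.8, 243.1]), 74.8) [0.519 0.269 0.082] z [-0.001  0.083  0.089]
tall [ 259  104   36   92 1067] (array([694.8,  29.5]), array([219.7,  92.7]), 5.8) zmax 0.245
tall [375 139  20  38 345] (array([ 716.4, -289.6]), array([113.6,  30.8]), 16.6) zmax 0.036
tall [188 141  21  24 324] (array([738.6, 263. ]), array([63.2, 46.3]), 17.8) zmax 0.035
tall [155 182  34  73 483] (array([537.4, 328.6]), array([ 27.5, 212.4]), 163.4) zmax 0.083
tall [375 190  40  49 316] (array([ 545.3, -311. ]), array([128.2,  64.9]), 26.8) zmax 0.043
tall [204 194  26  77 170] (array([499.1, 196.7]), array([  5.4, 222.5]), 164.5) zmax
[... 1132 characters left out ...]
14.9, -290.6]), array([121.8,  36.4]), 17.4) zmax 0.038
tall [321 323  58  53 232] (array([ 544. , -306.8]), array([128.3,  57.8]), 26.5) zmax 0.041
tall [352 335   9   9  34] (array([ 577.6, -279.3]), array([ 9.7, 19.4]), 118.4) zmax 0.023
tall [347 341  11   9  36] (array([ 561.6, -286.3]), array([ 9.1, 19.9]), 113.7) zmax 0.023
tall [341 350  11  10  44] (array([ 539.9, -297.3]), array([14.5, 19.2]), 114.1) zmax 0.024
tall [353 354  11   9  34] (array([ 558.2, -315.9]), array([ 9.7, 19.6]), 118.2) zmax 0.026
tall [349 361  11  10  38] (array([ 543.2, -323.8]), array([ 9.7, 19.7]), 116.6) zmax 0.023
tall [342 371  11  12  50] (array([ 518.3, -336. ]), array([15. , 17.8]), 118.1) zmax 0.024
```

View pics/crop.png

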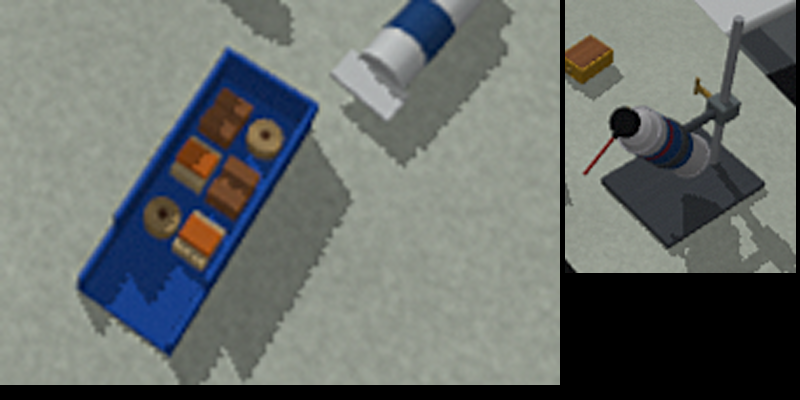

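The crop shows the tray's open end facing the robot and the closed end towards the glue tube. The cap is black, with its red tube pointing at the mat. I'll refine the poses with robust fits.

Run:
```python
from h import *
def fit(P,a0,lo=1,hi=99,span=10):
    best=None
    for a in np.radians(np.arange(a0-span,a0+span,.5)):
        u=np.array([np.cos(a),np.sin(a)]);v=np.array([-u[1],u[0]])
        A=np.percentile(P[:,:2]@u,[lo,hi]);B=np.percentile(P[:,:2]@v,[lo,hi]);ar=np.ptp(A)*np.ptp(B)
        if best is None or ar<best[0]: best=(ar,np.degrees(a),A.mean()*u+B.mean()*v,np.ptp(A),np.ptp(B))
    return [np.round(b,4) for b in best[1:]]
for n in("top","side"):
    z=np.load(f"{n}0.npz"); p=z["p"].astype(int); d=z["d"]; W=cloud(n,d); X,Y,Z=W[...,0],W[...,1],W[...,2]
    R,G,B=p[...,0],p[...,1],p[...,2]
    print(n,"trayrim",fit(W[(B>R+30)&(B>G+20)&(Z>.028)&(Z<.045)&(X>.4)&(X<.64)&(Y<-.2)&(Y>-.42)],27,0.5,99.5))
    print("trayall",fit(W[(B>R+30)&(B>G+20)&(Z>-.002)&(Z<.045)&(X>.4)&(X<.64)&(Y<-.2)&(Y>-.42)],27,0.5,99.5))
    print("mat",fit(W[(p.max(-1)<30)&(abs(Z)<.015)&(X>.33)&(X<.58)&(Y>-.12)&(Y<.06)],8,.5,99.5))
    print("bin",fit(W[(G>R+20)&(Z>.07)&(Z<.1)&(Y>.1)&(Y<.42)&(X>.35)&(X<.7)],-15,.5,99.5))
    m=(Z>.13)&(Z<.23)&(X>.55)&(X<.7)&(abs(Y)<.12)
    k=m&(p.max(-1)<45); print("capblack",k.sum(),np.round(W[k].mean(0),4) if k.any() else "",np.round([W[k].min(0),W[k].max(0)],3))
    Q=W[k]; 
    u=np.array([-.643*np.cos(.14),-.643*np.sin(.14),.766]); s=Q@u; print("along axis",np.percentile(s,[2,10,50,90,98]).round(4))
    r=(R>G+50)&(R>B+50)&(Z>.05)&(X>.5)&(abs(Y)<.1); print("tube",r.sum(),np.round(W[r].mean(0),3),np.round([W[r].min(0),W[r].max(0)],3))
```

```text
top trayrim [np.float64(26.5), array([ 0.5475, -0.3102]), np.float64(0.123), np.float64(0.0637)]
trayall [np.float64(28.0), array([ 0.5326, -0.3196]), np.float64(0.1582), np.float64(0.069)]
mat [np.float64(9.0), array([ 0.4618, -0.027 ]), np.float64(0.1912), np.float64(0.0828)]
bin [np.float64(-15.5), array([0.5213, 0.2699]), np.float64(0.227), np.float64(0.1581)]
capblack 125 [0.6443 0.0009 0.1833] [[ 0.627 -0.015  0.132]
 [ 0.699  0.015  0.196]]
along axis [-0.3341 -0.2724 -0.2644 -0.2618 -0.261 ]
tube 1 [ 0.607 -0.003  0.149] [[ 0.607 -0.003  0.149]
 [ 0.607 -0.003  0.149]]
side trayrim [np.float64(26.5), array([ 0.5464, -0.3084]), np.float64(0.125), np.float64(0.0618)]
trayall [np.float64(26.5), array([ 0.5305, -0.3164]), np.float64(0.1592), np.float64(0.0615)]
mat [np.float64(9.5), array([ 0.4598, -0.0265]), np.float64(0.1951), np.float64(0.0873)]
bin [np.float64(-15.5), array([0.5202, 0.2722]), np.float64(0.2267), np.float64(0.1604)]
capblack 169 [ 0.6401 -0.0011  0.1822] [[ 0.625 -0.016  0.132]
 [ 0.698  0.016  0.196]]
along axis [-0.3273 -0.2735 -0.2639 -0.261  -0.2601]
tube 28 [ 0.618 -0.003  0.149] [[ 0.588 -0.015  0.135]
 [ 0.697  0.002  0.165]]
```

```bash
cat >> h.py <<'E'
from scipy.spatial.transform import Rotation as Ro
def pose(yaw,pitch=0):
    y=np.radians(yaw); R=np.array([[np.cos(y),np.sin(y),0],[np.sin(y),-np.cos(y),0],[0,0,-1.]])
    return R@Ro.from_euler("y",pitch,degrees=True).as_matrix()
def go(p,R,s=None,show=True):
    s=s or state(); R0=s["tool_rot"]; d=R0.T@(np.array(p)-s["ee_pos"])/.5
    r=Ro.from_matrix(R0.T@R).as_rotvec(degrees=True)/120
    print("row",d.round(3),r.round(3),"dist",round(np.linalg.norm(d)*.5,3),"ang",round(np.linalg.norm(r)*120,1))
def st():
    s=state(); print("t",round(s["clock"],2),"p",s["ee_pos"].round(4),"j",s["joints"].round(1),"F",s["contact_force"].round(1),"gap",round(s["finger_gap"],3),"g",round(s["grasp_force"],1))
E
python3 -c "
from h import *
st();go((.531,-.317,.12),pose(26.5))"
```

```text
t 0.1 p [ 0.116  -0.5117  0.2306] j [-81.3   3.   80.3  -0.   96.8  -4. ] F [ 0.1 -0.1  0.2] gap 0.997 g 0.0
row [ 0.896 -0.196  0.221] [-0.001 -0.    -0.114] dist 0.472 ang 13.7
```

{"api": "carry_out", "payload": {
  "plan": [
    [0.06, -0.01, 0.01, 0, 0, -0.01, 0],
    [0.15, -0.03, 0.03, 0, 0, -0.02, 0],
    [0.25, -0.05, 0.06, 0, 0, -0.03, 0],
    [0.35, -0.08, 0.09, 0, 0, -0.05, 0],
    [0.45, -0.1, 0.11, 0, 0, -0.06, 0],
    [0.55, -0.12, 0.14, 0, 0, -0.07, 0],
    [0.65, -0.14, 0.16, 0, 0, -0.08, 0],
    [0.75, -0.16, 0.18, 0, 0, -0.1, 0],
    [0.84, -0.18, 0.2, 0, 0, -0.11, 0],
    [0.896, -0.196, 0.221, 0, 0, -0.114, 0]
  ]
}}

```text
clock: 1.1
ee_pos: [0.5333, -0.3161, 0.1202]
tool_rot: [[0.895, 0.447, 0.0], [0.447, -0.895, -0.0], [0.0, 0.0, -1.0]]
contact_force: [0.4, -1.2, 0.5]
finger_gap: 1.002
grasp_force: 0.0
```

Run:
```python
from h import *
st();go((.531,-.317,.001),pose(26.5))
p,d=camera("wrist");cv2.imwrite("pics/w1.png",p[...,::-1])
```

```text
t 1.1 p [ 0.5333 -0.3161  0.1202] j [-34.1  21.5  71.7   0.   86.7  29.4] F [ 0.4 -1.2  0.5] gap 1.002 g 0.0
row [-0.005 -0.     0.238] [ 0. -0.  0.] dist 0.119 ang 0.0
```

View pics/w1.png

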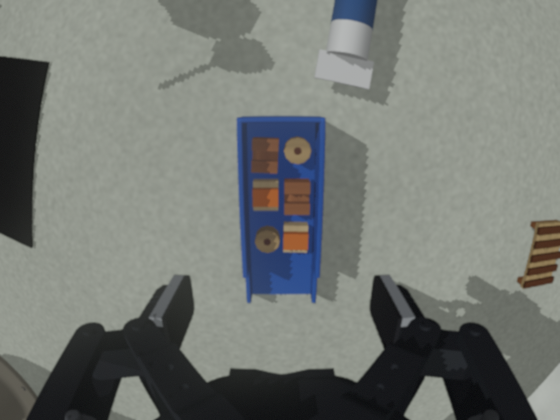

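Wrist view: the tray (cols 238–327) is centred between the fingers (190 and 372) and runs straight. I'll descend and grip.

{"api": "carry_out", "payload": {
  "plan": [
    [0, 0, 0.05, 0, 0, 0, 0],
    [-0.003, 0, 0.12, 0, 0, 0, 0],
    [-0.004, 0, 0.18, 0, 0, 0, 0],
    [-0.005, 0, 0.22, 0, 0, 0, 0],
    [-0.005, 0, 0.236, 0, 0, 0, 0],
    [-0.005, 0, 0.238, 0, 0, 0, 0],
    [-0.005, 0, 0.238, 0, 0, 0, 0.3],
    [-0.005, 0, 0.238, 0, 0, 0, 0.6],
    [-0.005, 0, 0.238, 0, 0, 0, 0.8],
    [-0.005, 0, 0.238, 0, 0, 0, 0.8]
  ],
  "newtons": 45
}}

```text
clock: 2.15
ee_pos: [0.53, -0.3192, 0.0037]
tool_rot: [[0.895, 0.445, 0.003], [0.445, -0.895, -0.002], [0.002, 0.003, -1.0]]
contact_force: [-0.2, 0.6, 4.8]
finger_gap: 0.72
grasp_force: 51.3
```

```bash
python3 -c "
from h import *
st();go((.44,-.26,.27),pose(15))"
```

```text
t 2.15 p [ 0.53   -0.3192  0.0037] j [-34.5  28.1  77.2   0.   74.5  29.1] F [-0.2  0.6  4.8] gap 0.72 g 51.3
row [-0.108 -0.185 -0.533] [ 0.001 -0.001  0.095] dist 0.287 ang 11.4
```

{"api": "carry_out", "payload": {
  "plan": [
    [0, 0, -0.02, 0, 0, 0, 0.8],
    [0, 0, -0.06, 0, 0, 0, 0.8],
    [0, 0, -0.12, 0, 0, 0, 0.8],
    [-0.01, -0.01, -0.18, 0, 0, 0.01, 0.8],
    [-0.02, -0.04, -0.25, 0, 0, 0.02, 0.8],
    [-0.04, -0.07, -0.32, 0, 0, 0.04, 0.8],
    [-0.06, -0.11, -0.39, 0, 0, 0.06, 0.8],
    [-0.08, -0.14, -0.45, 0, 0, 0.07, 0.8],
    [-0.1, -0.17, -0.5, 0, 0, 0.09, 0.8],
    [-0.11, -0.18, -0.53, 0, 0, 0.095, 0.8]
  ]
}}

```text
clock: 3.15
ee_pos: [0.4391, -0.262, 0.2697]
tool_rot: [[0.966, 0.259, 0.003], [0.259, -0.966, -0.002], [0.002, 0.003, -1.0]]
contact_force: [0.3, -0.7, -1.4]
finger_gap: 0.71
grasp_force: 50.4
```

```bash
python3 -c "
from h import *
st();go((.46,0.14,.27),pose(0));go((.55,.26,.26),pose(-5))"
```

```text
t 3.15 p [ 0.4391 -0.262   0.2697] j [-35.    0.3  78.7  -0.  100.9  40. ] F [ 0.3 -0.7 -1.4] gap 0.71 g 50.4
row [ 0.249 -0.766 -0.002] [ 0.001 -0.001  0.125] dist 0.403 ang 15.0
row [ 0.485 -0.951  0.018] [ 0.001 -0.001  0.167] dist 0.534 ang 20.0
```

{"api": "carry_out", "payload": {
  "plan": [
    [0.01, -0.03, 0, 0, 0, 0.004, 0.8],
    [0.03, -0.1, 0, 0, 0, 0.015, 0.8],
    [0.06, -0.19, 0, 0, 0, 0.03, 0.8],
    [0.09, -0.28, 0, 0, 0, 0.05, 0.8],
    [0.12, -0.37, 0, 0, 0, 0.06, 0.8],
    [0.15, -0.46, 0, 0, 0, 0.075, 0.8],
    [0.18, -0.55, 0, 0, 0, 0.09, 0.8],
    [0.21, -0.64, 0, 0, 0, 0.105, 0.8],
    [0.235, -0.72, 0, 0, 0, 0.12, 0.8],
    [0.25, -0.766, 0, 0, 0, 0.125, 0.8]
  ]
}}

```text
clock: 4.15
ee_pos: [0.4606, 0.1426, 0.266]
tool_rot: [[1.0, 0.003, -0.002], [0.003, -1.0, 0.0], [-0.002, -0.0, -1.0]]
contact_force: [0.3, -0.8, -1.8]
finger_gap: 0.717
grasp_force: 50.3
```

```bash
python3 -c "
from h import *
st();go((.634,.248,.14),pose(-10))"
```

```text
t 4.15 p [0.4606 0.1426 0.266 ] j [ 12.8  -4.3  83.5   0.  100.8 102.6] F [ 0.3 -0.8 -1.8] gap 0.717 g 50.3
row [ 0.348 -0.21   0.252] [-0.     0.001  0.085] dist 0.239 ang 10.2
```

{"api": "carry_out", "payload": {
  "plan": [
    [0.02, -0.01, 0, 0, 0, 0, 0.8],
    [0.06, -0.03, 0.01, 0, 0, 0.01, 0.8],
    [0.11, -0.06, 0.03, 0, 0, 0.02, 0.8],
    [0.17, -0.1, 0.06, 0, 0, 0.04, 0.8],
    [0.22, -0.13, 0.1, 0, 0, 0.05, 0.8],
    [0.27, -0.16, 0.15, 0, 0, 0.06, 0.8],
    [0.31, -0.185, 0.19, 0, 0, 0.075, 0.8],
    [0.335, -0.2, 0.225, 0, 0, 0.08, 0.8],
    [0.348, -0.21, 0.245, 0, 0, 0.085, 0.8],
    [0.348, -0.21, 0.252, 0, 0, 0.085, 0.8]
  ]
}}

```text
clock: 5.15
ee_pos: [0.6346, 0.2451, 0.1382]
tool_rot: [[0.984, -0.176, -0.003], [-0.176, -0.984, -0.001], [-0.003, 0.002, -1.0]]
contact_force: [-0.3, 0.3, -1.8]
finger_gap: 0.719
grasp_force: 50.3
```

Run:
```python
from h import *
st()
m=np.array([.555,.262,.11])
for a in(15,30,40,50,60):
    R=pose(-10,a); print(a); go(m+.08*R[:,0],R)
p,d=camera("side");cv2.imwrite("pics/s2.png",p[...,::-1])
```

```text
t 5.15 p [0.6346 0.2451 0.1382] j [ 18.   30.9  57.4  -0.   92.  118.1] F [-0.3  0.3 -1.8] gap 0.719 g 50.3
15
row [-0.008 -0.006  0.015] [ 0.001  0.127 -0.001] dist 0.009 ang 15.2
30
row [-0.024 -0.006 -0.023] [ 0.001  0.252 -0.001] dist 0.017 ang 30.2
40
row [-0.04  -0.006 -0.046] [ 0.001  0.335 -0.001] dist 0.031 ang 40.2
50
row [-0.06  -0.005 -0.066] [ 0.001  0.418 -0.001] dist 0.045 ang 50.2
60
row [-0.083 -0.005 -0.082] [ 0.001  0.502 -0.001] dist 0.058 ang 60.2
```

View pics/s2.png

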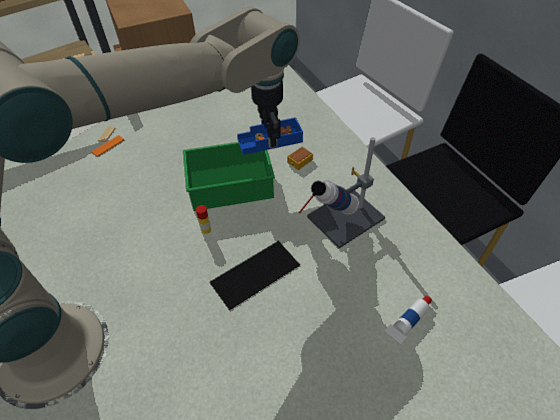

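The side view shows the tray level, with its mouth (245,140) over the bin's far half. Next, the tip.

{"api": "carry_out", "payload": {
  "plan": [
    [-0.003, 0, 0.01, 0, 0.06, 0, 0.8],
    [-0.008, 0, 0.012, 0, 0.127, 0, 0.8],
    [-0.015, 0, -0.005, 0, 0.19, 0, 0.8],
    [-0.024, 0, -0.023, 0, 0.252, 0, 0.8],
    [-0.032, 0, -0.035, 0, 0.295, 0, 0.8],
    [-0.04, 0, -0.046, 0, 0.335, 0, 0.8],
    [-0.05, 0, -0.056, 0, 0.377, 0, 0.8],
    [-0.06, 0, -0.066, 0, 0.418, 0, 0.8],
    [-0.072, 0, -0.074, 0, 0.46, 0, 0.8],
    [-0.083, 0, -0.082, 0, 0.5, 0, 0.8]
  ]
}}

```text
clock: 6.2
ee_pos: [0.5959, 0.2478, 0.1901]
tool_rot: [[0.503, -0.165, 0.848], [-0.077, -0.986, -0.146], [0.861, 0.009, -0.509]]
contact_force: [11.1, -9.1, 21.1]
finger_gap: 0.72
grasp_force: 50.6
```

{"api": "carry_out", "payload": {
  "plan": [
    [0, 0, 0, 0, 0.03, 0, 0.8],
    [0, 0, 0, 0, 0.05, 0, 0.8],
    [0, 0, 0, 0, 0.05, 0, 0.8],
    [0, 0, 0, 0, 0.03, 0, 0.8],
    [0, 0, 0, 0, 0.05, 0, 0.8],
    [0, 0, 0, 0, 0.03, 0, 0.8],
    [0, 0, 0, 0, 0.05, 0, 0.8],
    [0, 0, 0, 0, 0.03, 0, 0.8],
    [0, 0, 0, 0, 0.0, 0, 0.8],
    [0, 0, 0, 0, 0.0, 0, 0.8]
  ]
}}

```text
clock: 7.2
ee_pos: [0.5967, 0.2475, 0.187]
tool_rot: [[0.507, -0.167, 0.845], [-0.075, -0.986, -0.149], [0.858, 0.012, -0.513]]
contact_force: [0.3, 0.5, -1.4]
finger_gap: 0.722
grasp_force: 50.5
```

Run:
```python
from h import *
st(); print(state()["tool_rot"].round(3)); go((.634,.248,.24),pose(-10))
a=camera("side")[0];b=camera("top")[0]
o=np.hstack([cv2.resize(a[80:230,160:320],(400,375)),cv2.resize(b[130:280,130:290],(400,375))]);cv2.imwrite("pics/c3.png",o[...,::-1])
```

```text
t 7.2 p [0.5967 0.2475 0.187 ] j [ 34.2   1.2 103.5 -60.4  43.5 167.6] F [ 0.3  0.5 -1.4] gap 0.722 g 50.5
[[ 0.507 -0.167  0.845]
 [-0.075 -0.986 -0.149]
 [ 0.858  0.012 -0.513]]
row [ 0.129 -0.012  0.009] [ 0.003 -0.493  0.006] dist 0.065 ang 59.1
```

View pics/c3.png

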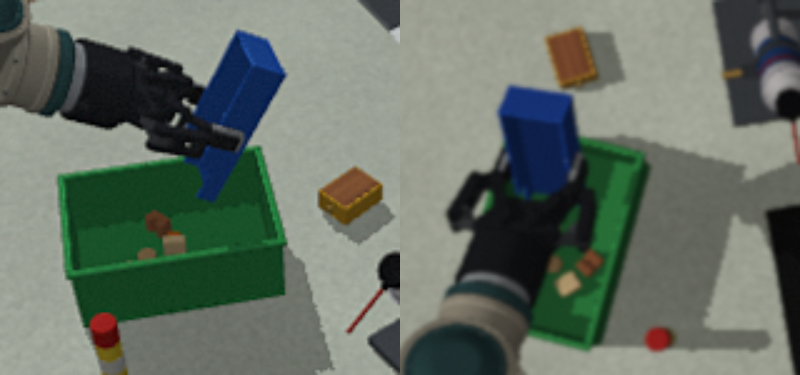

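The crops show pieces in the bin; the tray's inside is partly hidden by the gripper. I'll level it at height and check for leftover pieces.

{"api": "carry_out", "payload": {
  "plan": [
    [0.01, 0, 0, 0, -0.04, 0, 0.8],
    [0.02, 0, 0, 0, -0.1, 0, 0.8],
    [0.035, 0, 0, 0, -0.16, 0, 0.8],
    [0.05, -0.003, 0, 0, -0.22, 0, 0.8],
    [0.065, -0.005, 0, 0, -0.28, 0, 0.8],
    [0.08, -0.006, 0, 0, -0.34, 0, 0.8],
    [0.095, -0.008, 0, 0, -0.4, 0, 0.8],
    [0.11, -0.01, 0, 0, -0.45, 0, 0.8],
    [0.12, -0.012, 0.005, 0, -0.485, 0, 0.8],
    [0.129, -0.012, 0.009, 0, -0.493, 0.006, 0.8]
  ]
}}

```text
clock: 8.3
ee_pos: [0.6359, 0.2473, 0.2426]
tool_rot: [[0.984, -0.178, 0.001], [-0.178, -0.984, -0.004], [0.001, 0.004, -1.0]]
contact_force: [0.2, -0.1, -1.7]
finger_gap: 0.721
grasp_force: 50.4
```

Run:
```python
from h import *
st(); print(state()["tool_rot"].round(3)); go((.47,.18,.28),pose(3))
a=camera("wrist")[0];b=camera("top")[0]
o=np.hstack([cv2.resize(a[60:330,140:420],(400,386)),cv2.resize(b[150:290,130:270],(386,386))]);cv2.imwrite("pics/c4.png",o[...,::-1])
```

```text
t 8.3 p [0.6359 0.2473 0.2426] j [ 18.2  29.6  47.3  -0.2 103.2 118.4] F [ 0.2 -0.1 -1.7] gap 0.721 g 50.4
[[ 0.984 -0.178  0.001]
 [-0.178 -0.984 -0.004]
 [ 0.001  0.004 -1.   ]]
row [-0.302  0.192 -0.075] [ 0.002 -0.    -0.111] dist 0.183 ang 13.3
```

View pics/c4.png

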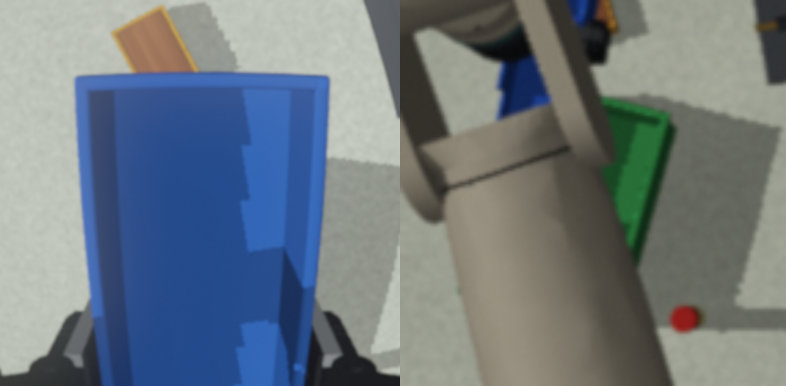

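The wrist view shows the tray empty as far as it can be seen. On to the mat, counting the pieces in the bin on the way.

{"api": "carry_out", "payload": {
  "plan": [
    [-0.01, 0.01, -0.01, 0, 0, 0, 0.8],
    [-0.04, 0.025, -0.02, 0, 0, -0.01, 0.8],
    [-0.08, 0.05, -0.03, 0, 0, -0.02, 0.8],
    [-0.13, 0.08, -0.04, 0, 0, -0.04, 0.8],
    [-0.17, 0.11, -0.05, 0, 0, -0.06, 0.8],
    [-0.21, 0.135, -0.055, 0, 0, -0.075, 0.8],
    [-0.25, 0.16, -0.06, 0, 0, -0.09, 0.8],
    [-0.28, 0.18, -0.07, 0, 0, -0.1, 0.8],
    [-0.295, 0.19, -0.075, 0, 0, -0.11, 0.8],
    [-0.302, 0.192, -0.075, 0, 0, -0.111, 0.8]
  ]
}}

```text
clock: 9.4
ee_pos: [0.4682, 0.1802, 0.2815]
tool_rot: [[0.998, 0.056, 0.005], [0.056, -0.998, -0.003], [0.005, 0.003, -1.0]]
contact_force: [0.6, -1.1, -0.5]
finger_gap: 0.717
grasp_force: 50.4
```

Run:
```python
from h import *
st(); go((.445,-.03,.27),pose(9.2))
s=state(); T=np.array(get_calibration("wrist")["T"]); print("cam in tool",(s["tool_rot"].T@(T[:3,3]-s["ee_pos"])).round(3))
```

```text
t 9.4 p [0.4682 0.1802 0.2815] j [ 17.   -1.3  79.   -0.3 102.1 103.7] F [ 0.6 -1.1 -0.5] gap 0.717 g 50.4
row [-0.07   0.417  0.024] [ 0.002 -0.002 -0.05 ] dist 0.212 ang 6.0
cam in tool [ 0.081  0.001 -0.142]
```

{"api": "carry_out", "payload": {
  "plan": [
    [-0.01, 0.02, 0, 0, 0, 0, 0.8],
    [-0.015, 0.06, 0, 0, 0, -0.01, 0.8],
    [-0.02, 0.11, 0, 0, 0, -0.015, 0.8],
    [-0.03, 0.16, 0.01, 0, 0, -0.02, 0.8],
    [-0.04, 0.22, 0.015, 0, 0, -0.03, 0.8],
    [-0.045, 0.28, 0.02, 0, 0, -0.035, 0.8],
    [-0.05, 0.33, 0.024, 0, 0, -0.04, 0.8],
    [-0.06, 0.38, 0.024, 0, 0, -0.045, 0.8],
    [-0.065, 0.41, 0.024, 0, 0, -0.05, 0.8],
    [-0.068, 0.417, 0.024, 0, 0, -0.05, 0.8]
  ]
}}

```text
clock: 10.4
ee_pos: [0.4462, -0.0314, 0.2685]
tool_rot: [[0.988, 0.156, 0.002], [0.156, -0.988, -0.004], [0.001, 0.004, -1.0]]
contact_force: [-0.2, 0.7, -1.9]
finger_gap: 0.721
grasp_force: 50.4
```

Run:
```python
from h import *
st(); print(state()["tool_rot"].round(3)); go((.450,-.0286,.06),pose(9.2));go((.450,-.0286,.008),pose(9.2))
a=camera("side")[0];b=camera("top")[0]
o=np.hstack([cv2.resize(a[130:330,175:345],(400,470)),cv2.resize(b[165:285,140:242],(400,470))]);cv2.imwrite("pics/c5.png",o[...,::-1])
```

```text
t 10.4 p [ 0.4462 -0.0314  0.2685] j [ -8.6 -10.2  88.6  -0.2 101.4  72.3] F [-0.2  0.7 -1.9] gap 0.721 g 50.4
[[ 0.988  0.156  0.002]
 [ 0.156 -0.988 -0.004]
 [ 0.001  0.004 -1.   ]]
row [ 0.008 -0.006  0.417] [ 0.002 -0.001 -0.002] dist 0.209 ang 0.3
row [ 0.008 -0.007  0.521] [ 0.002 -0.001 -0.002] dist 0.261 ang 0.3
```

View pics/c5.png

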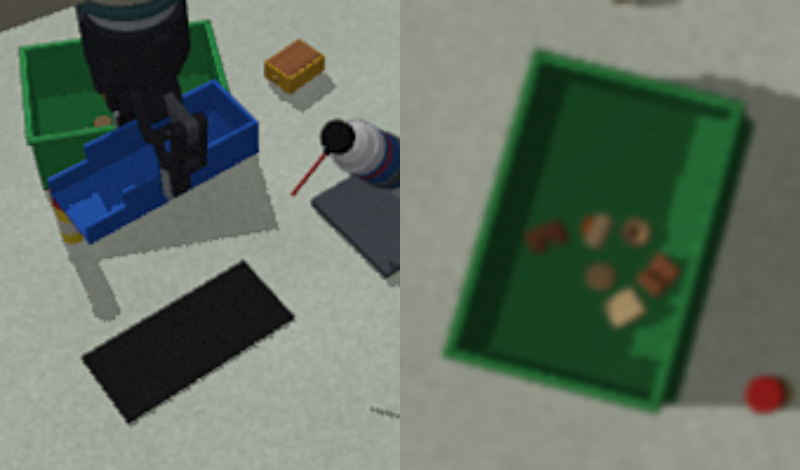

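All six pieces are in the bin (top crop, around (600,265)) and the tray is empty. I'll lower it onto the mat.

{"api": "carry_out", "payload": {
  "plan": [
    [0, 0, 0.03, 0, 0, 0, 0.8],
    [0.002, 0, 0.09, 0, 0, 0, 0.8],
    [0.004, -0.002, 0.16, 0, 0, 0, 0.8],
    [0.006, -0.004, 0.24, 0, 0, 0, 0.8],
    [0.008, -0.006, 0.32, 0, 0, 0, 0.8],
    [0.008, -0.006, 0.39, 0, 0, 0, 0.8],
    [0.008, -0.006, 0.45, 0, 0, 0, 0.8],
    [0.008, -0.006, 0.48, 0, 0, 0, 0.8],
    [0.008, -0.006, 0.5, 0, 0, 0, 0.8],
    [0.008, -0.006, 0.507, 0, 0, 0, 0.8]
  ]
}}

```text
clock: 11.5
ee_pos: [0.4498, -0.0264, 0.0141]
tool_rot: [[0.987, 0.16, 0.001], [0.16, -0.987, -0.003], [0.0, 0.003, -1.0]]
contact_force: [-0.1, -1.0, -1.5]
finger_gap: 0.715
grasp_force: 50.5
```

Run:
```python
from h import *
st(); go((.450,-.0286,.006),pose(9.2))
for n in("side","top"):
    p,d=camera(n);W=cloud(n,d);p=p.astype(int);R,G,B=p[...,0],p[...,1],p[...,2];X,Y,Z=W[...,0],W[...,1],W[...,2]
    P=W[(B>R+30)&(B>G+20)&(Z>.028)&(Z<.07)&(X>.3)&(X<.6)&(abs(Y)<.12)]; 
    u=np.array([.987,.16]);v=np.array([-.16,.987]);q=P[:,:2]-[.46,-.027]
    print(n,len(P),np.percentile(q@u,[1,99]),np.percentile(q@v,[1,99]))
    for lo in(-.1,-.06,-.03,.0,.03,.06):
        w=(q@u>lo)&(q@u<lo+.03)
        if w.sum()>5: print(lo,w.sum(),np.percentile(P[w,2],90).round(4))
```

```text
t 11.5 p [ 0.4498 -0.0264  0.0141] j [ -7.9   2.6 106.8  -0.2  70.6  72.9] F [-0.1 -1.  -1.5] gap 0.715 g 50.5
row [-0.     0.004  0.016] [ 0.002 -0.    -0.   ] dist 0.008 ang 0.2
side 487 [-0.08373136  0.07085976] [-0.02928645  0.0333766 ]
-0.1 29 0.032
-0.06 119 0.0474
-0.03 79 0.0483
0.0 13 0.0476
0.03 106 0.0481
0.06 123 0.0475
top 80 [-0.08545306  0.07240464] [-0.03042512  0.03103561]
-0.1 16 0.0342
-0.06 6 0.0485
0.03 7 0.0506
0.06 45 0.0501
```

{"api": "carry_out", "payload": {
  "plan": [
    [0, 0.002, 0.006, 0, 0, 0, 0.8],
    [0, 0.002, 0.01, 0, 0, 0, 0.8],
    [0, 0.002, 0.013, 0, 0, 0, 0.8],
    [0, 0.002, 0.015, 0, 0, 0, 0.8],
    [0, 0.002, 0.015, 0, 0, 0, 0.8],
    [0, 0.002, 0.015, 0, 0, 0, 0.8],
    [0, 0.002, 0.015, 0, 0, 0, 0.5],
    [0, 0.002, 0.015, 0, 0, 0, 0.2],
    [0, 0.002, 0.015, 0, 0, 0, 0],
    [0, 0.002, 0.015, 0, 0, 0, 0]
  ]
}}

```text
clock: 12.6
ee_pos: [0.451, -0.0281, 0.0083]
tool_rot: [[0.987, 0.159, 0.003], [0.159, -0.987, -0.004], [0.003, 0.004, -1.0]]
contact_force: [-0.2, -0.8, 0.3]
finger_gap: 0.998
grasp_force: 0.0
```

```bash
python3 -c "
from h import *
st()"
```

```text
t 12.6 p [ 0.451  -0.0281  0.0083] j [ -8.1   3.2 106.8  -0.2  69.7  72.8] F [-0.2 -0.8  0.3] gap 0.998 g 0.0
```

{"api": "carry_out", "payload": {
  "plan": [
    [0, 0, -0.02, 0, 0, 0, 0],
    [0, 0, -0.06, 0, 0, 0, 0],
    [0, 0, -0.11, 0, 0, 0, 0],
    [-0.01, 0, -0.17, 0, 0, 0, 0],
    [-0.02, 0, -0.24, 0, 0, 0, 0],
    [-0.03, 0, -0.31, 0, 0, 0, 0.3],
    [-0.04, 0, -0.38, 0, 0, 0, 0.6],
    [-0.04, 0, -0.45, 0, 0, 0, 1],
    [-0.04, 0, -0.5, 0, 0, 0, 1],
    [-0.04, 0, -0.524, 0, 0, 0, 1]
  ]
}}

```text
clock: 13.6
ee_pos: [0.4308, -0.0304, 0.2735]
tool_rot: [[0.987, 0.159, 0.008], [0.159, -0.987, -0.004], [0.007, 0.006, -1.0]]
contact_force: [-0.5, -0.0, -0.3]
finger_gap: 0.145
grasp_force: 0.0
```

Run:
```python
from h import *
st()
c=np.array([.635,.0014,.186]); R=pose(9.2,40); go(c-.06*R[:,2],R)
for n in("side","top"):
    p,d=camera(n);W=cloud(n,d);p=p.astype(int);Rr,G,B=p[...,0],p[...,1],p[...,2];X,Y,Z=W[...,0],W[...,1],W[...,2]
    u=np.array([.987,.16]);v=np.array([-.16,.987])
    P=W[(B>Rr+30)&(B>G+20)&(Z>.028)&(Z<.07)&(X>.3)&(X<.57)&(abs(Y)<.12)]; 
    q=P[:,:2]-[.46,-.027]
    if len(P)>20: print(n,len(P),np.percentile(q@u,[1,99]),np.percentile(q@v,[1,99]),"rim z",np.percentile(P[:,2],[50,90]),rect(P))
    # cap top, disc pixels near axis
    m=(Z>.15)&(Z<.22)&(X>.6)&(X<.67)&(abs(Y)<.025)&(p.max(-1)<60); Q=W[m]; s=Q@(-R[:,2])
    t=np.percentile(s,85); print("cap",m.sum(),np.percentile(s,[50,80,90,97]).round(4)); K=Q[s>t-.004]; print(K.mean(0).round(4), "axis pos of guess",(c@-R[:,2]).round(4))
```

```text
t 13.6 p [ 0.4308 -0.0304  0.2735] j [ -8.8 -13.   90.5  -0.2 102.   72. ] F [-0.5 -0.  -0.3] gap 0.145 g 0.0
row [0.336 0.002 0.085] [0.003 0.33  0.   ] dist 0.173 ang 39.6
side 452 [-0.05126951  0.07160845] [-0.031149    0.03104006] rim z [0.03706519 0.04084417] (array([470.1, -25.2]), array([126.6,  63.9]), 9.9)
cap 169 [-0.2616 -0.2603 -0.2596 -0.2589]
[0.6363 0.0013 0.1864] axis pos of guess -0.2606
top 36 [0.05700917 0.07244875] [-0.03181362  0.01630524] rim z [0.03954536 0.0413168 ] (array([530.2, -24.6]), array([49. , 14.4]), 85.0)
cap 128 [-0.2625 -0.2613 -0.26   -0.2593]
[0.6376 0.0015 0.1864] axis pos of guess -0.2606
```

The tray sits on the mat: 10 mm off along it, centred across, aligned. The cap top is at about (0.636, 0.001, 0.186). Next I'll approach the cap.

{"api": "carry_out", "payload": {
  "plan": [
    [0.02, 0, 0, 0, 0.02, 0, 1],
    [0.06, 0, 0.01, 0, 0.06, 0, 1],
    [0.1, 0, 0.02, 0, 0.1, 0, 1],
    [0.14, 0, 0.03, 0, 0.14, 0, 1],
    [0.18, 0, 0.04, 0, 0.18, 0, 1],
    [0.22, 0, 0.05, 0, 0.22, 0, 1],
    [0.26, 0, 0.06, 0, 0.26, 0, 1],
    [0.3, 0, 0.07, 0, 0.295, 0, 1],
    [0.325, 0, 0.08, 0, 0.32, 0, 1],
    [0.336, 0.002, 0.085, 0.003, 0.33, 0, 1]
  ]
}}

```text
clock: 14.7
ee_pos: [0.5956, -0.0044, 0.2242]
tool_rot: [[0.762, 0.161, 0.627], [0.122, -0.987, 0.105], [0.636, -0.004, -0.772]]
contact_force: [0.5, 0.1, -0.1]
finger_gap: 0.0
grasp_force: 0.0
```

Run:
```python
from h import *
st()
c=np.array([.636,.0014,.186]); R=pose(9.2,40); go(c-.006*R[:,2],R)
```

```text
t 14.7 p [ 0.5956 -0.0044  0.2242] j [ -9.6 -12.4 102.9  15.3  52.6  65.9] F [ 0.5  0.1 -0.1] gap 0.0 g 0.0
row [0.014 0.002 0.099] [-0.002  0.004 -0.001] dist 0.05 ang 0.5
```

{"api": "carry_out", "payload": {
  "plan": [
    [0, 0, 0.01, 0, 0, 0, 1],
    [0.003, 0, 0.025, 0, 0, 0, 1],
    [0.006, 0, 0.04, 0, 0, 0, 1],
    [0.01, 0, 0.055, 0, 0, 0, 1],
    [0.012, 0.001, 0.07, 0, 0.004, 0, 1],
    [0.014, 0.002, 0.08, 0, 0.004, 0, 1],
    [0.014, 0.002, 0.09, 0, 0.004, 0, 1],
    [0.014, 0.002, 0.094, 0, 0.004, 0, 1],
    [0.014, 0.002, 0.094, 0, 0.004, 0, 1],
    [0.014, 0.002, 0.094, 0, 0.004, 0, 1]
  ]
}}

```text
clock: 15.7
ee_pos: [0.6316, -0.0, 0.1964]
tool_rot: [[0.754, 0.161, 0.637], [0.122, -0.987, 0.105], [0.646, -0.002, -0.764]]
contact_force: [0.5, -0.1, 0.4]
finger_gap: 0.002
grasp_force: 0.0
```

```bash
cat > c.py <<'E'
from h import *
st(); s=state()
c=np.array([.636,.0014,.186]); R=pose(9.2,40); go(c,R); print("Faxis",(-s["contact_force"]@s["tool_rot"][:,2]).round(2))
E
python3 c.py
```

```text
t 15.7 p [ 0.6316 -0.      0.1964] j [ -8.4  -5.4 100.2  15.5  47.4  65.8] F [ 0.5 -0.1  0.4] gap 0.002 g 0.0
row [-0.007 -0.001  0.022] [-0.001 -0.002 -0.   ] dist 0.011 ang 0.2
Faxis -0.02
```

{"api": "carry_out", "payload": {
  "plan": [
    [-0.002, 0, 0.004, 0, 0, 0, 1],
    [-0.004, 0, 0.008, 0, 0, 0, 1],
    [-0.006, 0, 0.012, 0, 0, 0, 1],
    [-0.007, 0, 0.015, 0, 0, 0, 1],
    [-0.007, 0, 0.018, 0, 0, 0, 1],
    [-0.007, 0, 0.02, 0, 0, 0, 1],
    [-0.007, 0, 0.022, 0, 0, 0, 1],
    [-0.007, 0, 0.024, 0, 0, 0, 1],
    [-0.007, 0, 0.024, 0, 0, 0, 1],
    [-0.007, 0, 0.024, 0, 0, 0, 1]
  ]
}}

```text
clock: 16.7
ee_pos: [0.6365, 0.0008, 0.1849]
tool_rot: [[0.754, 0.161, 0.637], [0.122, -0.987, 0.105], [0.645, -0.002, -0.764]]
contact_force: [-3.4, -0.7, 2.4]
finger_gap: 0.001
grasp_force: 1.8
```

```bash
python3 c.py
```

```text
t 16.7 p [0.6365 0.0008 0.1849] j [ -8.2  -3.9 100.2  15.7  46.   65.5] F [-3.4 -0.7  2.4] gap 0.001 g 1.8
row [ 0.001 -0.001 -0.002] [-0.001 -0.002 -0.   ] dist 0.001 ang 0.2
Faxis 4.08
```

{"api": "carry_out", "payload": {
  "plan": [
    [0, 0, 0.002, 0, 0, 0, 1],
    [0, 0, 0.004, 0, 0, 0, 1],
    [0, 0, 0.006, 0, 0, 0, 1],
    [0, 0, 0.008, 0, 0, 0, 1],
    [0, 0, 0.009, 0, 0, 0, 1],
    [0, 0, 0.01, 0, 0, 0, 1],
    [0, 0, 0.01, 0, 0, 0, 1],
    [0, 0, 0.01, 0, 0, 0, 1],
    [0, 0, 0.01, 0, 0, 0, 1],
    [0, 0, 0.01, 0, 0, 0, 1]
  ]
}}

```text
clock: 17.7
ee_pos: [0.6396, 0.0013, 0.1813]
tool_rot: [[0.754, 0.161, 0.637], [0.122, -0.987, 0.105], [0.645, -0.002, -0.764]]
contact_force: [-9.6, -1.4, 5.6]
finger_gap: -0.004
grasp_force: 5.3
```

```bash
python3 c.py
```

```text
t 17.7 p [0.6396 0.0013 0.1813] j [-8.1 -3.2 99.9 15.7 45.6 65.5] F [-9.6 -1.4  5.6] gap -0.004 g 5.3
row [ 0.001 -0.001 -0.012] [-0.001 -0.002 -0.   ] dist 0.006 ang 0.2
Faxis 10.54
```

{"api": "carry_out", "payload": {
  "plan": [
    [0, 0, 0.001, 0, 0, 0, 1],
    [0, 0, 0.002, 0, 0, 0, 1],
    [0, 0, 0.002, 0, 0, 0, 1],
    [0, 0, 0.002, 0, 0, 0, 1],
    [0, 0, 0.002, 0, 0, 0, 1],
    [0, 0, 0.002, 0, 0, 0, 1],
    [0, 0, 0.002, 0, 0, 0, 1],
    [0, 0, 0.002, 0, 0, 0, 1],
    [0, 0, 0.002, 0, 0, 0, 1],
    [0, 0, 0.002, 0, 0, 0, 1]
  ]
}}

```text
clock: 18.7
ee_pos: [0.6402, 0.0014, 0.1806]
tool_rot: [[0.754, 0.161, 0.637], [0.122, -0.987, 0.105], [0.645, -0.002, -0.764]]
contact_force: [-10.9, -0.6, 6.1]
finger_gap: 0.002
grasp_force: 6.0
```

```bash
python3 c.py
```

```text
t 18.7 p [0.6402 0.0014 0.1806] j [-8.1 -3.1 99.9 15.7 45.5 65.5] F [-10.9  -0.6   6.1] gap 0.002 g 6.0
row [ 0.001 -0.001 -0.014] [-0.001 -0.002 -0.   ] dist 0.007 ang 0.2
Faxis 11.64
```

Force on the cap is 11.6 N, about 5.8 mm of travel, so it is pressed. Now I'll retract.

{"api": "carry_out", "payload": {
  "plan": [
    [0, 0, -0.01, 0, 0, 0, 1],
    [0, 0, -0.03, 0, 0, 0, 1],
    [0, 0, -0.06, 0, 0, 0, 1],
    [0, 0, -0.1, 0, 0, 0, 1],
    [0, 0, -0.15, 0, 0, 0, 1],
    [0, 0, -0.2, 0, 0, 0, 1],
    [0, 0, -0.24, 0, 0, 0, 1],
    [0, 0, -0.26, 0, 0, 0, 1],
    [0, 0, -0.27, 0, 0, 0, 1],
    [0, 0, -0.27, 0, 0, 0, 1]
  ]
}}

```text
clock: 19.7
ee_pos: [0.5544, -0.0128, 0.2834]
tool_rot: [[0.754, 0.161, 0.637], [0.122, -0.987, 0.105], [0.646, -0.002, -0.764]]
contact_force: [0.0, -0.3, 0.9]
finger_gap: -0.001
grasp_force: 0.0
```

Run:
```python
from h import *
st(); R=pose(9.2,40)
p,d=camera("side");cv2.imwrite("pics/s6.png",p[...,::-1]);W=cloud("side",d);p=p.astype(int);Rr,G,B=p[...,0],p[...,1],p[...,2];X,Y,Z=W[...,0],W[...,1],W[...,2]
P=W[(B>Rr+30)&(B>G+20)&(Z>.028)&(Z<.07)&(X>.3)&(X<.57)&(abs(Y)<.12)]; q=P[:,:2]-[.46,-.027]
u=np.array([.987,.16]);v=np.array([-.16,.987]);print(np.percentile(q@u,[1,99]),np.percentile(q@v,[1,99]),rect(P))
m=(Z>.15)&(Z<.22)&(X>.6)&(X<.67)&(abs(Y)<.025)&(p.max(-1)<60); print("cap",m.sum(),np.percentile(W[m]@(-R[:,2]),[50,80,90,97]).round(4))
```

```text
t 19.7 p [ 0.5544 -0.0128  0.2834] j [-12.  -21.6 103.7  15.7  60.6  65.7] F [ 0.  -0.3  0.9] gap -0.001 g 0.0
[-0.05090845  0.07175233] [-0.03108927  0.03176959] (array([470.1, -24.9]), array([124.9,  63.8]), 9.0)
cap 169 [-0.262  -0.2606 -0.2598 -0.2592]
```

View pics/s6.png

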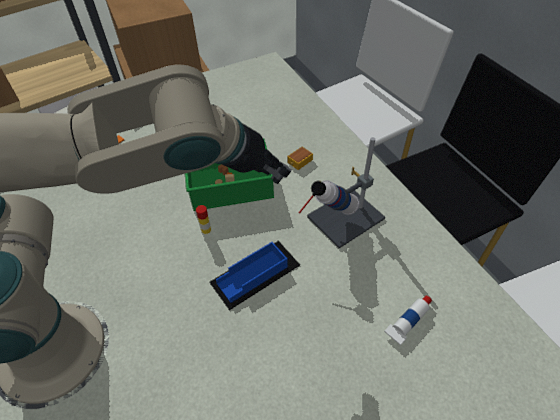

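The tray is on the mat at (255,273), the cap at (320,188) is back up, the bystanders are untouched and the arm is clear, so I'll hand it in.

```bash
python3 -c "
from plant import ticket
print(ticket.job_done())"
```

```text
the job is handed in; nothing more can be done
None
```

I handed the job in at about 20 s of the 67 s allowed, with no verdict returned: all six pieces are in the bin, the empty tray is on the mat with its open end away from the can, the cap was pressed about 5.8 mm at 11.6 N and sprang back, and nothing else appears to have moved.

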